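# Bombilla out of the half-open drawer

## Task

Get the bombilla (the steel drinking straw) for the mate out of the drawer: pull the walnut shelf's drawer open as far as its stop, then grip the bombilla and tilt it mouthpiece-up to draw it out diagonally through the opening, which is shorter than the bombilla. Finish while holding it: keep it still in the gripper, its lowest end at least 5 cm above the shelf's top and touching nothing else, with the drawer left open and the things on the shelf undisturbed.

Things in the scene. Friction and masses are not known exactly. Their poses are not given: they have to be found in the camera images.
- shelf: Low walnut display shelf, 320 deep (x) x 500 wide (y) x 85 mm high, fixed to the table; yaw varies. Origin: centre of its underside, on the table. Its -x side is the front, with the drawer in the middle and open cubbies beside it. Top board 14 mm thick: top face 85 mm, underside 71 mm above the table, front edge at x = -160 mm. A 30 mm high brass rail runs along the back edge.
- drawer (a joint): How far the drawer is pulled out, m: 0 shut, 0.135 at its firm stop. Starts ajar, slides along the shelf's -x axis, about 1.5 N friction, stays where left. Front panel 186 mm wide, 12 mm thick, from 23 to 69 mm above the table, outer face at shelf x = -160 mm minus this value. At the stop the free opening between panel and shelf front is 123 mm long and 165 mm wide.
- knob (a point): Middle of the head of the drawer's round turned brass knob, moves with the drawer. Head 25 mm across on a 12 mm neck; this point is 22 mm out from the panel's outer face and 49 mm above the table (36 mm below the shelf's top); the knob ends 7 mm further out. Its axis runs along the shelf's x.
- bombilla: Stiff steel drinking straw, 225 mm long, about 60 g, lying lengthways in the drawer, mouthpiece to the front 8 to 47 mm behind the panel. Origin on its axis, mid length, 6 mm above the drawer floor; +x to the strainer. Mouthpiece 28 x 14 x 6 mm; plain tube 9 mm thick (x -85 to -15 mm, where to grip); 12 mm brass collar; twisted length 10 mm thick; flat spoon strainer 42 x 24 x 12 mm.
- mouthpiece (a point): Tip of the bombilla's mouthpiece, on its axis (bombilla x = -112.5 mm).
- strainer (a point): Middle of the bombilla's flat strainer, on its axis (bombilla x = +92.5 mm), 20 mm short of the strainer's far tip and 205 mm from the mouthpiece's tip.
- gourd: Terracotta mate gourd with steel rim, 90 mm across, 94 mm high, standing on the shelf's top, to be left alone. Origin: centre of its underside.
- sugar_tin: Yellow enamel sugar tin with a closed flip-top lid, 79 mm across, 108 mm high, standing on the shelf's top, to be left alone. Origin: centre of its underside.
- coaster: Round wooden coaster, 96 mm across, 10 mm thick, lying on the shelf's top near the middle, to be left alone. Origin: centre of its underside.
- drawer_floor (a point): Middle of the drawer's inner floor, on its upper face, 31 mm above the table, 156 mm behind the panel's outer face; moves with the drawer. Inside, the drawer is 165 mm wide and 288 mm long; its side walls rise to 59 mm above the table.

How it is judged (in metres and radians):
On the way, in this order (a step that is already met when the one before it is completed fails the run):
1. the drawer is pulled open to its stop, the bombilla still lying in it (value of joint drawer above 0.125 m and height (world z) of mouthpiece below 0.06 m), for 0.1 s.
2. the gripped bombilla leans through the opening: mouthpiece above the level of the shelf's top, strainer still below it (height (world z) of mouthpiece above 0.085 m and height (world z) of strainer below 0.075 m and contact force between the fingers and bombilla above 0.5 N), for 0.1 s.
At the end, for the whole second after the job is handed in: The gripper holds the bombilla still (slower than 4 cm/s), mouthpiece tip and middle of the strainer both higher than 13 cm above the table (4.5 cm above the shelf's top), touching neither shelf, drawer nor the things on the shelf; the drawer is still open by more than 10 cm (contact force between the fingers and bombilla above 0.5 N and height (world z) of each of mouthpiece, strainer above 0.13 m and contact force between bombilla and shelf below 0.1 N and contact force between bombilla and gourd below 0.1 N and contact force between bombilla and sugar_tin below 0.1 N and contact force between bombilla and coaster below 0.1 N and linear speed of bombilla below 0.04 m/s and value of joint drawer above 0.1 m); the arm keeps its last pose, push and grip.
It fails at once if the gourd is shoved or tipped (over 2 cm or 0.3 rad) (distance of gourd from where it was at the start of the episode above 0.02 m or angle between gourd's own z axis and vertical above 0.3 rad).
It fails at once if the sugar tin is shoved or tipped (over 2 cm or 0.3 rad) (distance of sugar_tin from where it was at the start of the episode above 0.02 m or angle between sugar_tin's own z axis and vertical above 0.3 rad).
It fails at once if the coaster is shoved (over 2 cm) (distance of coaster from where it was at the start of the episode above 0.02 m).
It also fails if it takes over 51 s, if anything falls off the work surface, if the arm or the gripper's body presses on something with over 40 N, if the wrist force passes 120 N, or if a joint passes its speed limit or range.

## Robot

A 6-joint arm with a two-finger parallel gripper is mounted at the origin on the work surface. World frame = base frame: x ahead of the robot, y to its left, z up, the work surface at z = 0. Lengths are in mm, angles in rad, forces in N, time in s.
With the tool pointing down it reaches from about 350 to 975 mm from the base axis. Payload 7.1 kg.
Tool frame: the origin (TCP) lies on the front face of the gripper's body, between the roots of the fingers; the fingertips stand 80 mm ahead of it and the grasp point (between the pads) lies 61 mm ahead of it (env.tips_ahead is the distance from the TCP to the fingertips, in mm); z points along the fingers, y is the direction in which the jaws open and shut (so a half turn about z gives the same grasp; the last joint's range is limited). The gripper opens to 88 mm and grips with 3 to 60 N. Pads are 20 mm wide; open, the fingers measure 115 mm over their backs; the gripper's body (75 mm by 178 mm) begins 61 mm behind the grasp point.
Start: joints at [-1.365, 0.423, 1.63, -0, 1.089, -0.019], TCP at [139.339, -609.254, 302.675] pointing down, gripper open.
Joint ranges: [-3, 3], [-0.9, 2.11], [0.09, 2.58], [-1.31, 4.45], [0.11, 2.69], [-2.54, 2.54]. Speed limits (rad/s): [2.39, 2.39, 3.01, 3.14, 3.14, 3.14].

## Interface

Orientations are given as a unit quaternion [x, y, z, w].
In Python, from station import env, set_gripper, viewer, workorder gives the robot as it stands. Calls block until the motion is done:
- env.reach(position, orientation): joint-space move of the TCP to a pose.
- env.move_l(position, rot=None, rate=150, f_stop=None): straight line of the TCP; rot=None keeps the orientation; rate is the mean speed in mm/s. With f_stop (N) it stops when the force on the tool has changed by that much, and returns True; else False.
- env.move_joints(angles): joint-space move.
- set_gripper(opening): finger opening in mm; the grip force is fixed at half the most; returns when the fingers have stopped.
- env.hold(seconds).
- env.ik(position, orientation): joint angles nearest the present ones, or None.
- env.read_state(): the state.
- viewer.camera(name): name is "side" or "top" or "wrist"; returns the picture (480x640x3 uint8, blue, green, red); there is no depth.
- viewer.camera_params(name): a dict with "fx", "fy", "cx", "cy" (pixels), "dist" ([k1, k2, p1, p2, k3] as OpenCV has them; the pictures are not rectified), "pose" (4x4, takes a point from camera to world coordinates); the wrist camera has in their place "tool_from_camera" (4x4, takes a point from camera to tool coordinates, whose origin is the TCP and whose axes are the flange's). Camera axes: x right, y up, looking along -z (the intrinsics and any distortion apply to the point x, -y, -z); pixel columns grow to the right and rows downward; lengths in mm; the calibration is good to about 2 mm. A picture is of the moment at which its call begins: read the wrist's pose just before it. camera_params takes no time and is no camera call.
A pose or a line that the arm cannot do raises env.IKError and nothing moves.
- workorder.sign_off(): hands the job in, once; it reports no verdict.
The state is a dict: "time_s": time; "qpos": joint angles; "dq": joint speeds; "tau": joint torques, N m; "tool_pos": TCP position; "orientation": TCP orientation; "force": force on the tool from outside, world axes, zero at the start; "wrist_torque": the same for the moment, N m; "width": finger opening in mm.
Only numpy, scipy, OpenCV 4.12 (cv2) and the standard library are available. Lean on these libraries where they do the work, as an engineer would, in place of code of your own. Each camera call takes 0.05 s, during which the arm holds its last target. There are 200 camera calls.

## Working session

There is one attempt and no reset: what is moved stays moved. The work goes in short steps, each a Python script; the robot and the scene stay as the last script left them, time stands still between calls to the robot, and variables do not carry over. Pictures are saved under pics/ and viewed, about 8 in all and at most 12, crops included, and the job is handed in when it is done.

```bash
ls; mkdir -p pics; python3 - <<'E'
from station import env, set_gripper, viewer
import cv2,numpy as np
for n in("top","side"):
    cv2.imwrite(f"pics/{n}0.png",viewer.camera(n))
np.set_printoptions(precision=3,suppress=True)
for n in("top","side","wrist"):print(n,viewer.camera_params(n))
print(env.read_state())
E
```

```text
pics
top {'fx': 500.1404676741885, 'fy': 500.1404676741885, 'cx': 310.3443258910001, 'cy': 245.31466223863382, 'dist': array([-0.131,  0.   ,  0.   ,  0.   ,  0.   ]), 'pose': array([[ -0.029,   0.991,  -0.129, 619.839],
       [ -0.999,  -0.024,   0.034,  23.27 ],
       [  0.03 ,   0.13 ,   0.991, 770.679],
       [  0.   ,   0.   ,   0.   ,   1.   ]])}
side {'fx': 526.1217594796404, 'fy': 526.1217594796404, 'cx': 329.4527035259709, 'cy': 242.66622374695322, 'dist': array([-0.097,  0.   ,  0.   ,  0.   ,  0.   ]), 'pose': array([[   0.757,    0.452,   -0.472,  380.723],
       [  -0.654,    0.545,   -0.525, -340.446],
       [   0.02 ,    0.706,    0.708,  547.12 ],
       [   0.   ,    0.   ,    0.   ,    1.   ]])}
wrist {'fx': 342.21921313607356, 'fy': 342.21921313607356, 'cx': 318.1294369896723, 'cy': 241.77857080961633, 'dist': array([-0.063,  0.   ,  0.   ,  0.   ,  0.   ]), 'tool_from_camera': array([[ -0.002,   0.957,   0.289,  79.149],
       [  1.   ,   0.002,   0.002,  -1.088],
       [  0.001,   0.289,  -0.957, -81.923],
       [  0.   ,   0.   ,   0.   ,   1.   ]])}
{'time_s': 0.1, 'qpos': array([-1.365,  0.424,  1.631,  0.   ,  1.089, -0.019]), 'dq': array([-0.001, -0.001, -0.001,  0.   , -0.002,  0.001]), 'tau': array([  0.   , -54.561, -27.432,   0.065,   0.019,  -0.   ]), 'tool_pos': array([ 139.266, -608.892,  301.994]), 'orientation': array([ 0.994,  0.112, -0.   , -0.001]), 'force': array([-0.849,  0.458,  0.167]), 'wrist_torque': array([ 0.   ,  0.007, -0.042]), 'width': 87.85330954808958}
```

View pics/top0.png

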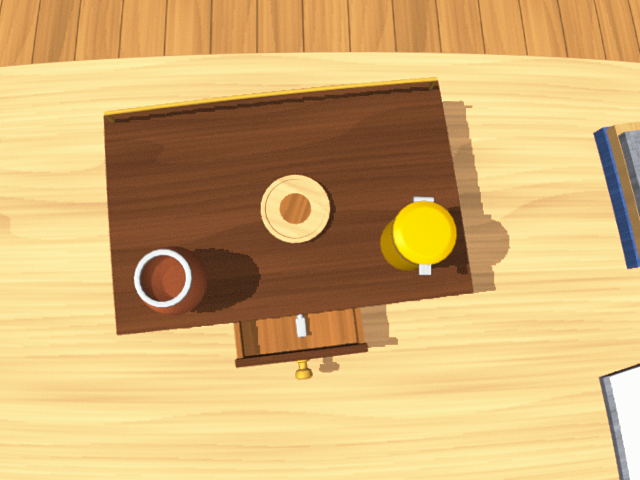

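View pics/side0.png

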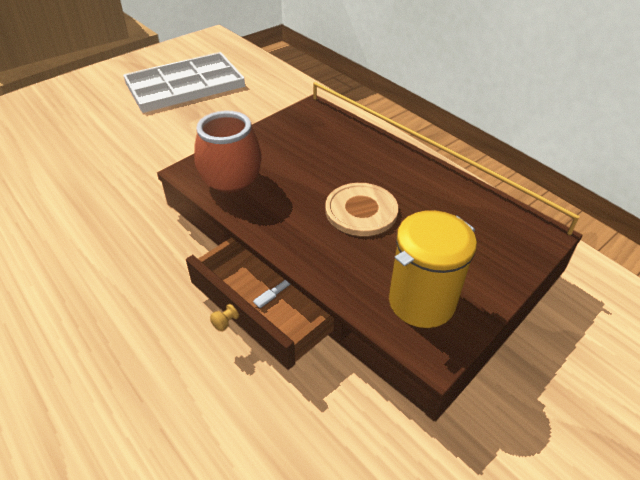

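The top view shows the shelf's front corners at about (118,333) and (472,292), the knob at (303,374) and the mouthpiece at (300,322). The side view shows the drawer ajar with the knob at (222,317). Next I cast rays from these pixels.

```bash
cat > h.py <<'E'
from station import env, set_gripper, viewer, workorder
import cv2,numpy as np
from scipy.spatial.transform import Rotation as R
np.set_printoptions(precision=2,suppress=True)
def ray(n,uv,T=None):
    p=viewer.camera_params(n); K=np.array([[p["fx"],0,p["cx"]],[0,p["fy"],p["cy"]],[0,0,1]])
    q=cv2.undistortPoints(np.array([[uv]],float),K,p["dist"])[0,0]
    P=p["pose"] if T is None else T
    d=P[:3,:3]@[q[0],-q[1],-1]; return P[:3,3],d/np.linalg.norm(d)
def onz(n,uv,z,T=None):
    o,d=ray(n,uv,T); return o+d*(z-o[2])/d[2]
def cross(r1,r2):
    (a,u),(b,v)=r1,r2
    s=np.linalg.lstsq(np.c_[u,-v],b-a,rcond=None)[0]
    p,q=a+s[0]*u,b+s[1]*v; return (p+q)/2,np.linalg.norm(p-q)
def wristT(st):
    T=np.eye(4);T[:3,:3]=R.from_quat(st["orientation"]).as_matrix();T[:3,3]=st["tool_pos"]
    return T@viewer.camera_params("wrist")["tool_from_camera"]
E
python3 - <<'E'
from h import *
t=cv2.imread("pics/top0.png");s=cv2.imread("pics/side0.png")
A=onz("top",(118,333),85);B=onz("top",(472,292),85)
C=onz("side",(437,408),75);
print("front corners",A,B,np.linalg.norm(A-B),"mid",(A+B)/2,"side right corner",onz("side",(444,392),85),"left",onz("side",(160,177),85))
w=(B-A)/np.linalg.norm(A-B);print("yaw",np.degrees(np.arctan2(w[0],-w[1])))
print("panel ends",onz("top",(237,364),69),onz("top",(367,349),69))
def blob(im,lo,hi,box):
    x0,y0,x1,y1=box;m=cv2.inRange(cv2.cvtColor(im,cv2.COLOR_BGR2HSV)[y0:y1,x0:x1],lo,hi)
    ys,xs=np.nonzero(m);return (xs.mean()+x0,ys.mean()+y0,len(xs),xs.min()+x0,xs.max()+x0,ys.min()+y0,ys.max()+y0)
for n,im,b in(("top",t,(285,355,325,385)),("side",s,(205,300,242,332))):
    print("knob",n,blob(im,(15,140,60),(35,255,255),b))
print(onz("top",(303,374),49),onz("side",(220,318),49),cross(ray("top",(303,374)),ray("side",(220,318))))
for n,im,b in(("top",t,(285,312,320,345)),("side",s,(245,275,295,312))):
    print("mouth",n,blob(im,(0,0,120),(180,70,255),b))
for z in(37,):print("mouth tip",onz("top",(302,336),z),onz("side",(257,303),z), "far",onz("top",(299,314),z),onz("side",(287,283),z))
E
```

```text
front corners [594.71 266.68  85.  ] [ 637.76 -224.95   85.  ] 493.51764217203964 mid [616.23  20.87  85.  ] side right corner [ 640.14 -226.29   85.  ] left [589.6  255.51  85.  ]
yaw 5.004862971013928
panel ends [548.65 105.25  69.  ] [563.84 -75.54  69.  ]
knob top (np.float64(302.872), np.float64(369.796), 250, np.int64(295), np.int64(312), np.int64(359), np.int64(379))
knob side (np.float64(223.6079295154185), np.float64(316.8590308370044), 454, np.int64(210), np.int64(238), np.int64(303), np.int64(330))
[530.02  14.24  49.  ] [532.86  16.36  49.  ] (array([531.1 ,  13.95,  52.92]), np.float64(1.3608103023412248))
mouth top (np.float64(300.72727272727275), np.float64(325.6937799043062), 209, np.int64(296), np.int64(306), np.int64(314), np.int64(336))
mouth side (np.float64(268.2842105263158), np.float64(294.5157894736842), 285, np.int64(253), np.int64(287), np.int64(281), np.int64(306))
mouth tip [583.17  14.04  37.  ] [583.99  15.3   37.  ] far [615.1   17.55  37.  ] [632.02  17.32  37.  ]
```

```bash
cat >> h.py <<'E'
YAW=np.radians(5.0); ex=np.array([np.cos(YAW),np.sin(YAW),0]); ey=np.array([-np.sin(YAW),np.cos(YAW),0])
def ori(t):  # tool down, tool x along shelf x; t>0 tilts mouthpiece end up
    M=np.c_[ex,-ey,[0,0,-1]]; return (R.from_rotvec(ey*t)*R.from_matrix(M))
E
python3 - <<'E'
from h import *
k=np.array([531,14.3,49.]); q=ori(0).as_quat()
up=k+[0,0,61+70]; env.reach(up,q); print(env.read_state()["time_s"])
st=env.read_state();T=wristT(st);cv2.imwrite("pics/w1.png",viewer.camera("wrist"))
env.move_l(k+[0,0,61],rate=120); set_gripper(15)
print(env.read_state()["width"],env.read_state()["force"])
r=env.move_l(k+[0,0,61]-ex*85,rate=60,f_stop=12)
st=env.read_state(); print(r,st["time_s"],st["tool_pos"],st["force"],st["width"],(st["tool_pos"]-k)@ex)
cv2.imwrite("pics/top2.png",viewer.camera("top"))
E
```

```text
2.7417
23.570026843207074 [-0.32 -8.94 -0.29]
True 5.6667 [458.9    6.44 109.98] [ 1.29 -1.13  0.51] 23.248232275941525 -72.50574466093018
```

View pics/top2.png

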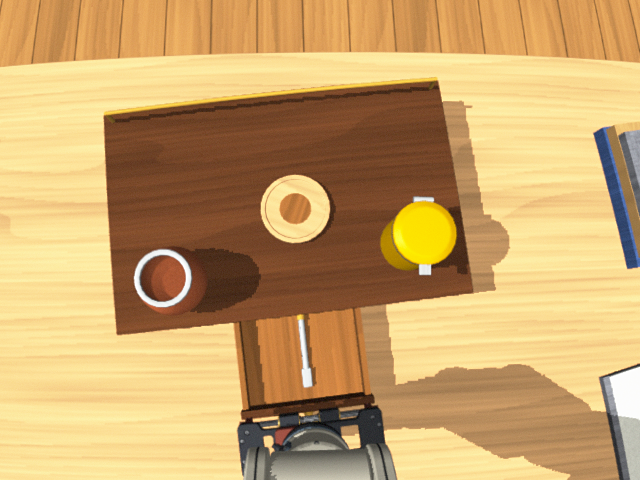

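The drawer stopped 72 mm further out, which is about 135 mm open. The bombilla's mouthpiece is now near (307,385) and its collar shows at (300,317). I'll release the knob and look from close by.

```bash
python3 - <<'E'
from h import *
set_gripper(86); st=env.read_state(); p=st["tool_pos"]
env.move_l(p+[0,0,130],rate=200)
st=env.read_state();T=wristT(st);np.save("T3.npy",T)
for n in("wrist","top","side"):cv2.imwrite(f"pics/{n}3.png",viewer.camera(n))
print(st["time_s"],st["tool_pos"])
E
```

```text
7.5833 [457.9    6.55 239.07]
```

View pics/wrist3.png

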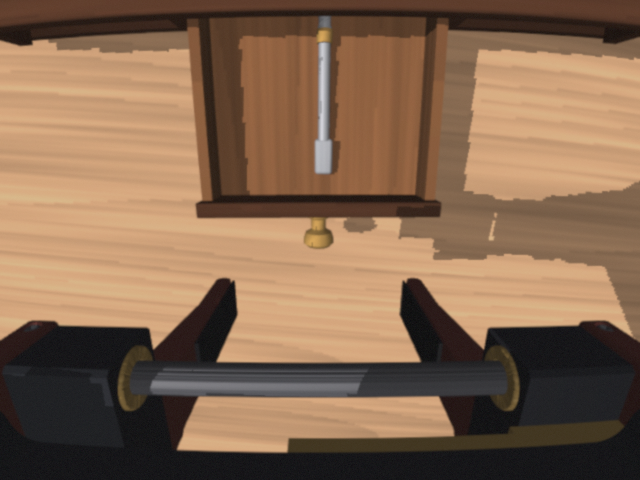

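View pics/side3.png

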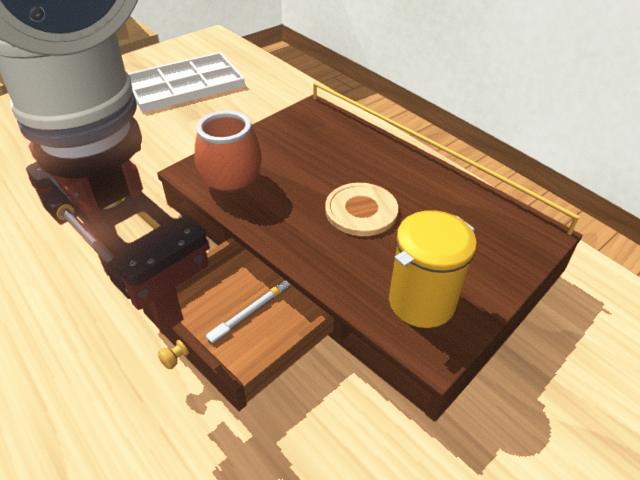

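The wrist view shows the mouthpiece tip at (323,173), the mouthpiece/tube joint at (324,141), the collar at (324,36), the panel's top edge at y≈207 and the knob at (318,240). The side view shows the mouthpiece tip at (213,338).

```bash
python3 - <<'E'
from h import *
T=np.load("T3.npy")
fm=np.array([616.2,20.6,0])
loc=lambda p:np.array([(p-fm)@ex,(p-fm)@ey,p[2]])
for n,uv,z in(("tip",(323,173),40),("tip joint",(324,141),40),("collar near",(324,41),41),("edge under?",(324,15),85),("panel outer L",(198,216),69),("panel outer R",(440,216),69),("panel in",(320,202),69),("knob",(318,236),55)):
    p=onz("wrist",uv,z,T);print(n,p,loc(p))
for n,uv,z in(("tip",(307,386),40),("collar",(300,316),41),("panel outer",(309,411),69)):
    p=onz("top",uv,z);print("top",n,p,loc(p))
p=onz("side",(212,340),40);print("side tip",p,loc(p));p=onz("side",(276,293),41);print("side collar",p,loc(p))
# reach check of the plan
c0=onz("wrist",(324,141),40,T)
E
```

```text
tip [510.58   8.32  40.  ] [-106.29   -3.03   40.  ]
tip joint [535.66   9.78  40.  ] [-81.18  -3.76  40.  ]
collar near [607.63  16.3   41.  ] [-8.92 -3.54 41.  ]
edge under? [611.28  17.37  85.  ] [-5.18 -2.79 85.  ]
panel outer L [473.43 100.5   69.  ] [-135.26   92.04   69.  ]
panel outer R [489.19 -82.34  69.  ] [-135.49  -91.48   69.  ]
panel in [491.82   9.28  69.  ] [-124.9    -0.43   69.  ]
knob [461.57   8.16  55.  ] [-155.13    1.09   55.  ]
top tip [511.6    8.86  40.  ] [-105.23   -2.57   40.  ]
top collar [612.2   16.21  41.  ] [-4.37 -4.03 41.  ]
top panel outer [481.56   7.65  69.  ] [-135.25   -1.16   69.  ]
side tip [511.36   2.07  40.  ] [-106.06   -9.32   40.  ]
side collar [609.64  10.33  41.  ] [-7.43 -9.66 41.  ]
```

```bash
cat >> h.py <<'E'
fm=np.array([616.2,20.6,0])
W=lambda x,y,z: fm+ex*x+ey*y+np.array([0,0,z])
def tcp(x,z,t,y,d):   # TCP for axis point at grip (shelf coords), tilt t
    o=ori(t); return W(x,y,z)-d*o.as_matrix()[:,2], o.as_quat()
def plan():
    L=[(-60,41,0)]
    for g in (5,9):L.append((-60,41+179*np.sin(np.radians(g)),g))
    for g in (13,17,21,25,30):
        t=np.radians(g);z=40+179*np.sin(t);L.append((-3-(z-59.5)/np.tan(t),z,g))
    L+=[(-195,129.5,30),(-195,255,30)]
    return L
E
python3 - <<'E'
from h import *
L=plan()
for x,z,g in L:
    p,q=tcp(x,z,np.radians(g),-4,75.5); j=env.ik(p,q); print(np.array([x,z,g]),p,j)
q=ori(0).as_quat()
env.move_l(W(-60,-4,240),rate=150)
set_gripper(60)
env.move_l(W(-60,-4,122),rate=150)
r=env.move_l(W(-60,-4,111.5),rate=20,f_stop=4)
print(r,env.read_state()["tool_pos"],env.read_state()["force"])
st=env.read_state();
if r: env.move_l(st["tool_pos"]+[0,0,1],rate=20)
set_gripper(3)
st=env.read_state();print(st["time_s"],st["width"],st["tool_pos"],st["force"])
cv2.imwrite("pics/wrist4.png",viewer.camera("wrist"))
E
```

```text
[-60  41   0] [556.78  11.39 116.5 ] [-0.    0.6   1.88 -0.    0.66  1.48]
[-60.   56.6   5. ] [563.33  11.96 131.81] [ 0.    0.61  1.81 -0.01  0.81  1.49]
[-60.  69.   9.] [568.54  12.42 143.57] [ 0.01  0.61  1.76 -0.02  0.92  1.5 ]
[-92.95  80.27  13.  ] [540.87   9.99 153.83] [ 0.    0.59  1.79 -0.02  0.99  1.5 ]
[-110.4    92.33   17.  ] [528.56   8.92 164.54] [ 0.    0.58  1.78 -0.03  1.08  1.5 ]
[-119.31  104.15   21.  ] [524.64   8.57 174.63] [ 0.01  0.59  1.75 -0.03  1.17  1.51]
[-123.41  115.65   25.  ] [525.39   8.64 184.07] [ 0.01  0.6   1.71 -0.03  1.26  1.51]
[-124.24  129.5    30.  ] [530.38   9.08 194.88] [ 0.01  0.62  1.66 -0.04  1.38  1.51]
[-195.   129.5   30. ] [459.9    2.91 194.88] [ 0.    0.54  1.82 -0.04  1.3   1.51]
[-195  255   30] [459.9    2.91 320.38] [ 0.    0.37  1.75 -0.04  1.54  1.5 ]
True [556.72  11.4  111.38] [-1.1  -0.19  4.89]
11.7583 8.44653084050648 [556.71  11.39 112.38] [0.3  0.12 0.34]
```

View pics/wrist4.png

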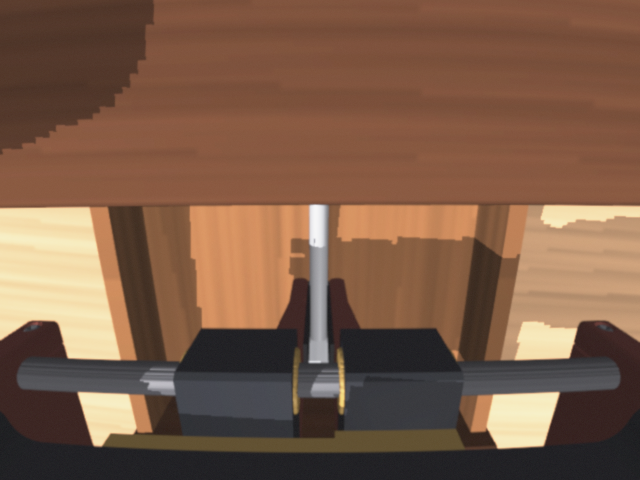

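Gripped: width 8.4 mm. The tube sits between the pads, the mouthpiece is just in front of them, and the shelf edge is at row 205. Now the tilt-and-draw path, watching the force.

```bash
python3 - <<'E'
from h import *
st=env.read_state();e=onz("wrist",(319,205),85,wristT(st));print("edge",(e-fm)@ex)
for i,(x,z,g) in enumerate(plan()[:8]):
    p,q=tcp(x,z,np.radians(g),-4,75.4)
    r=env.move_l(p,rot=q,rate=40,f_stop=8); st=env.read_state()
    print(g,r,round(st["time_s"],2),st["force"],round(st["width"],2))
    if r: break
cv2.imwrite("pics/side5.png",viewer.camera("side"))
E
```

```text
edge -1.5973809773377754
0 False 12.06 [ 0.23 -0.03 -1.54] 8.18
5 False 12.62 [-1.06  0.63 -0.51] 8.19
9 False 13.1 [-0.78  0.25 -0.58] 7.86
13 False 13.99 [ 0.4   0.62 -0.73] 8.19
17 False 14.55 [ 0.07  0.24 -1.39] 7.88
21 False 14.97 [ 0.41 -0.46 -0.59] 7.84
25 False 15.36 [ 0.77  0.51 -0.68] 7.8
30 False 15.81 [ 0.3   0.08 -0.79] 8.32
```

View pics/side5.png

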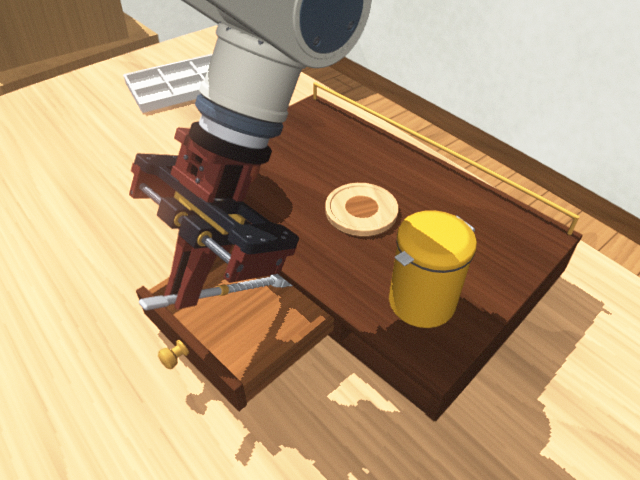

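The side view shows the bombilla leaning with its mouthpiece at (150,304) and its strainer going under the shelf edge at (282,283). I'll check the tilt by projecting the expected points.

```bash
python3 - <<'E'
from h import *
def proj(n,P):
    p=viewer.camera_params(n);T=np.linalg.inv(p["pose"]);c=T[:3,:3]@P+T[:3,3];c=c*[1,-1,-1]
    K=np.array([[p["fx"],0,p["cx"]],[0,p["fy"],p["cy"]],[0,0,1]])
    return cv2.projectPoints(c[None],np.zeros(3),np.zeros(3),K,p["dist"])[0].ravel()
x,z,g=plan()[7]
for th in(15,20,25,30):
    t=np.radians(th)
    print(th,[proj("side",W(x+s*np.cos(t),-4,z-s*np.sin(t))) for s in(-46,54,159,179)])
cv2.imwrite("pics/top6.png",viewer.camera("top"))
E
```

```text
15 [array([141.8 , 314.35]), array([224.32, 278.81]), array([293.46, 249.07]), array([304.97, 244.12])]
20 [array([141.93, 311.21]), array([223.8 , 282.21]), array([291.29, 258.29]), array([302.43, 254.34])]
25 [array([142.4 , 307.94]), array([222.99, 285.69]), array([288.48, 267.55]), array([299.22, 264.57])]
30 [array([143.18, 304.55]), array([221.89, 289.22]), array([285.07, 276.83]), array([295.37, 274.8 ])]
```

View pics/top6.png

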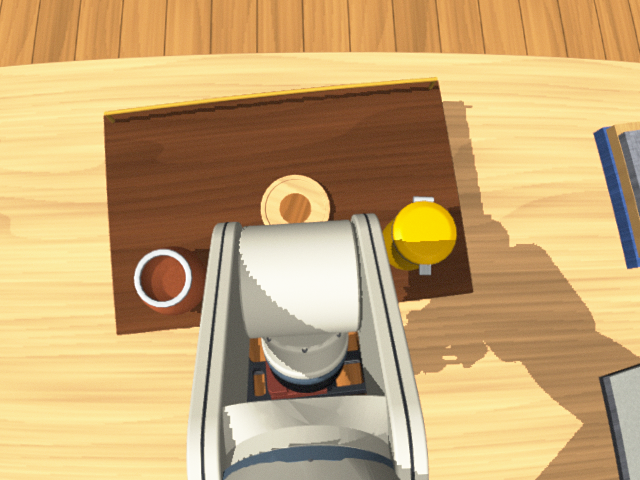

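The collar at (224,289) matches a 30° tilt, so the bombilla hasn't slipped. In the top view the gourd, tin and coaster haven't moved. I'll draw it out and lift.

```bash
python3 - <<'E'
from h import *
for (x,z,g),v in zip(plan()[8:],(50,80)):
    p,q=tcp(x,z,np.radians(g),-4,75.4)
    r=env.move_l(p,rot=q,rate=v,f_stop=8); st=env.read_state()
    print(r,round(st["time_s"],2),st["force"],round(st["width"],2),st["tool_pos"])
    if r:break
env.hold(1)
for n in("side","top"):cv2.imwrite(f"pics/{n}7.png",viewer.camera(n))
E
```

```text
False 17.48 [ 1.03  0.09 -0.38] 7.58 [460.14   2.91 194.75]
False 19.19 [ 0.42  0.35 -1.85] 7.65 [459.69   2.9  319.89]
```

View pics/side7.png

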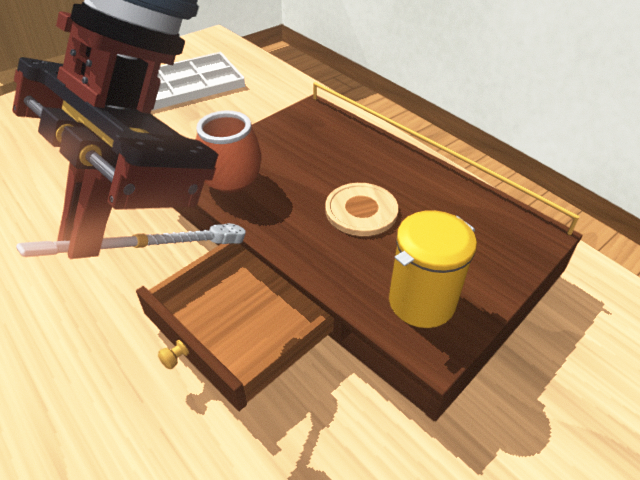

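View pics/top7.png

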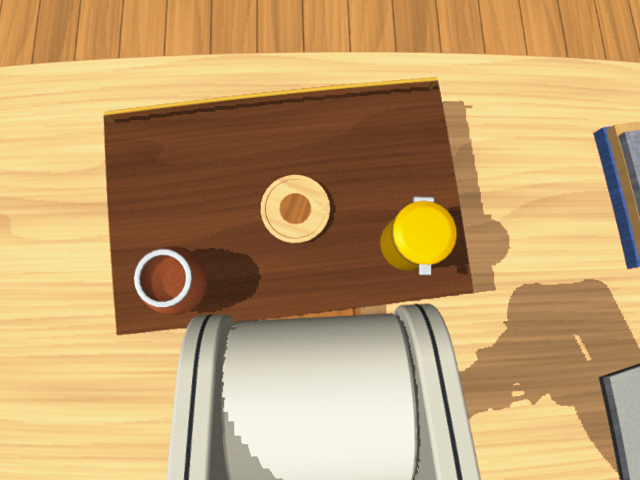

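The bombilla is clear, with its strainer at (230,234) and mouthpiece at (25,249). The drawer is still open and the shelf things haven't moved. I'll lift a bit more for margin, check the strainer's height and hand in.

```bash
python3 - <<'E'
from h import *
# height: intersect side rays with the vertical plane (shelf y=-4)
def onplane(uv):
    o,d=ray("side",uv); s=((W(0,-4,0)-o)@ey)/(d@ey); return o+s*d
print("before: strainer",onplane((230,234)),"mouth",onplane((22,250)))
st=env.read_state();r=env.move_l(st["tool_pos"]+[0,0,30],rate=50);env.hold(1.5)
a=env.read_state();env.hold(.5);b=env.read_state()
print(r,b["time_s"],b["width"],b["force"],b["tool_pos"]-a["tool_pos"],abs(b["dq"]).max())
workorder.sign_off()
E
```

```text
before: strainer [560.69  11.73 172.21] mouth [383.4   -3.78 277.75]
False 23.0417 8.389396629104361 [ 0.61  0.39 -0.09] [-0.01  0.02 -0.  ] 0.002063093895006454
the job is handed in; nothing more can be done
```

The bombilla is out of the drawer and held still above the shelf. I handed the job in at about 23 s of the 51 s allowed; sign-off gives no verdict.

- **Drawer:** I gripped the knob and pulled until the force stop tripped. The wrist and top pictures then both put the panel 135 mm out. The bombilla was still lying in the drawer.
- **Drawing it out:** I gripped the tube about 46 mm from the mouthpiece tip. It was tilted in steps to 30° while being drawn out under the shelf edge and over the panel. Wrist force stayed under about 2 N, so there was no sign of it catching. The collar's position in the side picture matched a 30° tilt, so it had not slipped in the grip.
- **Last checks:**
  - The strainer was at about 172 mm and the mouthpiece at about 278 mm above the table. I then lifted it 30 mm more.
  - The arm was still, and the finger opening read 8.4 mm on the 9 mm tube.
  - The drawer was still open and the gourd, tin and coaster looked unmoved in the pictures taken just before that last lift. I took none after it.

**Disagreement:** the side camera put the bombilla about 6 mm further sideways than the wrist and top cameras did. I mostly trusted those two, and the grasp worked.

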